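Refit the return spring of a sauce pump

TASK

The washed sauce pump has to go back together. Thread the return spring, narrow end down, over the bare piston rod and work it gently down, twisting a little where its end turn snags on the lug, until the narrow end turn sits flat on the gland under the lug; let go of it, then slip the black push knob over the rod end so that it rests upright on the spring. Do not force anything and leave the other things on the table as they are.

Things in the scene. Friction and masses are not known exactly. Their poses are not given: they have to be found in the camera images.
- pump: unfinished sauce dispenser, fixed: steel crock 116 mm in diameter, lid 124 mm across (top 104 mm high), bare upright rod on its axis. Origin: centre of its underside; z up along the axis; x towards the spout, a tube over the lid up to 139 mm high that reaches 114 mm from the axis. A gland 46 mm across, screwed into the lid, takes the spring
- seat (a point): on the axis, on the gland's flat top (118 mm high) where the end turn must rest; axes as the pump's. Above it a neck 14 mm thick for 13 mm, tapering to the rod at 20 mm. A lug 5 mm wide sticks out of the neck to 12.5 mm from the axis, from 6 to 11 mm above the flat. The gland does not turn; its lug stands 23 to 86 degrees counter-clockwise (from above) of x, unmeasured, new each time
- rod_tip (a point): top end of the rod, on its axis, 94 mm above the gland's flat top; rod 12 mm in diameter, its last 5 mm taper to 7 mm
- spring: steel spring, 40 g, standing narrow end down in the tray: coils 35 mm outside, 29 mm inside (they clear the lug), 72 mm long. Origin: centre of its lower end when not compressed; z up along its axis; the wire's cut end on the top turn lies at +x. The top 30 mm are stiff: grip there, about 60 mm up, with some 15 N. Below that it yields lengthwise, 0.35 N per mm, by up to 24 mm; it does not twist
- spring_end (a point): centre of the underside of the spring's narrow end turn; moves with it when the spring is compressed; axes as the spring's. The turn is 17 mm inside, 23 mm outside, of 3 mm wire, and open: a gap centred on the spring's +x, about 7 mm clear, lets the lug through when within some 6 degrees of it; else the wire lands on the lug
- knob: black push knob, 180 g, standing in the tray, 52 mm high: round head 46 mm across at 43 mm up, on a tube 30 mm in diameter with a bore 14.4 mm wide, open below, 33 mm deep. Origin: centre of its foot; z up. Fitted, its foot rests on the spring's top turn, which its weight sinks some 5 mm
- tray: shallow fixed steel tray 150 mm (x) by 310 mm (y), rim 14 mm high, floor 3 mm thick. Origin: centre of its underside
- pump2: a second dispenser of the same kind, already complete with spring and knob, fixed; origin: centre of its underside. Leave it alone
- spare: another, smaller spring without a narrow end, 27 mm in diameter, 28 mm high, standing in the tray; origin: centre of its foot. Not wanted
- seal: black rubber seal ring 28 mm in diameter, 6 mm high, in the tray. Not wanted
- ketchup: red squeeze bottle, 62 mm in diameter, 170 mm high, upright; origin: centre of its foot
- mustard: yellow squeeze bottle, 62 mm in diameter, 160 mm high, upright; origin: centre of its foot
- pickles: glass jar, 84 mm in diameter, 130 mm high, upright; origin: centre of its foot
- cup: paper cup, 72 mm in diameter, 85 mm high, upright; origin: centre of its foot
- dip: white bowl, 90 mm in diameter, 40 mm high; origin: centre of its foot
- tongs: steel serving tongs lying flat, 240 mm long, 20 mm high; origin: middle
Mind the look-alikes: they are no part of the job. Leave any blue look-alike of the spring alone.

How it is judged (in metres and radians):
On the way:
1. the spring is threaded over the rod, its narrow end turn down on the gland under the lug, and released (z of spring_end in the frame of seat below 0.004 m and horizontal distance between spring_end and seat below 0.004 m and angle between spring's own z axis and vertical below 0.15 rad and contact force between the fingers and spring below 0.1 N), for 0.2 s.
At the end, for the whole second after the job is handed in: narrow end turn of the spring on the gland below the lug (within 4 mm in height and sideways, lean under 9 degrees); knob on the spring with the rod in its bore (within 8 mm of the axis, foot 55 to 75 mm above the gland, lean under 11 degrees); both released and at rest (z of spring_end in the frame of seat between -0.004 and 0.004 m and horizontal distance between spring_end and seat below 0.004 m and angle between spring's own z axis and vertical below 0.15 rad and horizontal distance between knob and seat below 0.008 m and z of knob in the frame of seat between 0.055 and 0.075 m and angle between knob's own z axis and vertical below 0.2 rad and linear speed of each of knob, spring below 0.02 m/s); the robot touches nothing.
It fails at once if the spring is forced against the pump (over 15 N) (contact force between spring and pump above 15 N).
It fails at once if the knob is forced against the spring or the pump (over 15 N) (contact force between knob and spring above 15 N or contact force between knob and pump above 15 N).
It fails at once if the finished dispenser is struck (over 5 N) (contact force between anything else and pump2 above 5 N).
It fails at once if a bystander is moved more than 3 cm (distance of any of ketchup, mustard, pickles, cup, dip, tongs, spare, seal from where it was at the start of the episode above 0.03 m).
It also fails if it takes over 72 s, if anything falls off the work surface, if the arm or the gripper's body presses on something with over 40 N, if the wrist force passes 120 N, or if a joint passes its speed limit or range.

ROBOT

A 6-joint arm with a two-finger parallel gripper is mounted at the origin on the work surface. World frame = base frame: x ahead of the robot, y to its left, z up, the work surface at z = 0. Lengths are in mm, angles in rad, forces in N, time in s.
With the tool pointing down it reaches from about 350 to 775 mm from the base axis. Payload 7.3 kg.
Tool frame: the origin (TCP) lies at the very end of the fingers, on their centre line; the grasp point (between the pads) lies bot.grasp_offset behind it (bot.grasp_offset is the distance from the TCP to the grasp point, in mm); z points along the fingers, y is the line along which they close (so a half turn about z gives the same grasp; the last joint's range is limited). The gripper opens to 92 mm and grips with 3 to 60 N. Pads are 19 mm wide; open, the fingers measure 130 mm over their backs; the gripper's body (75 mm by 190 mm) begins 47 mm behind the grasp point.
Start: joints at [1.077, 0.342, 1.524, -0, 1.275, -0.146], TCP at [178.922, 493.591, 226.741] pointing down, gripper open.
Joint ranges: [-2.53, 2.53], [-0.77, 2.02], [0.04, 2.7], [-1, 4.14], [0.28, 2.66], [-3.11, 3.11]. Speed limits (rad/s): [2.57, 2.57, 3.14, 3.14, 3.14, 3.14].

INTERFACE

Orientations are given as [roll, pitch, yaw] about the fixed x, y, z axes, in that order (R = Rz(yaw) Ry(pitch) Rx(roll)).
In Python, from plant import bot gives the robot as it stands. The module is installed in compiled form; this text tells all that it offers.
- The arm moves only by the shell command python3 -m handwheel 'ROWS'. ROWS is JSON, a list of rows, each an object of numbers: "claw": the finger opening in mm, from 0 to 91.8; "dx", "dy", "dz": the shift along the tool's x, y, z in mm; "rx", "ry", "rz": the turn, a rotation vector about the tool's x, y, z in rad. A call has 1 to 10 rows; each row shifts and turns the commanded pose from where the row before left it, along the tool's axes as they then stand; what a row does not reach is not made up. A row lasts 1/10 s, in which the tool goes at most 50 mm and 8.59 degrees, less where a joint would pass 70% of its speed; a pose out of reach is approached as far as the arm can. A call is refused whole if a number of a shift passes 50 or a number of a turn 0.15, either way. A call with a gripper value outside its range is refused whole. The fingers move at their own pace and stop on an object; the grip force is fixed at half the most. Time passes only in rows, so rows that do not move let the fingers close. It gives the time, the measured TCP pose, the force and the opening at its end, in the units of the state.
- bot.get_obs(): the state, without advancing time (a new reading comes with each control period).
- bot.capture(name): name is "side" or "top"; returns a dict with "frame" (480x640x3 uint8, red, green, blue), "camera_matrix" (3x3 intrinsics, pixels), "view" (4x4, takes a point from world to camera coordinates). Camera axes: x right, y down, z forward; pixel columns grow to the right and rows downward; lengths in mm; the calibration is good to about 2 mm. A picture is of the moment at which its call begins. There is no depth.
- bot.close_job(): hands the job in, once; it reports no verdict.
The state is a dict: "time": time; "joint_positions": joint angles; "dq": joint speeds; "tau": joint torques, N m; "tool_pos": TCP position; "tcp_rot": TCP orientation; "contact_force": force on the tool from outside, world axes, zero at the start; "moment": the same for the moment, N m; "grip_width": finger opening in mm.
Only numpy, scipy, OpenCV 4.12 (cv2) and the standard library are available. Lean on these libraries where they do the work, as an engineer would, in place of code of your own. Each camera call takes 0.05 s, during which the arm holds its last target. There are 200 camera calls.

## Working session

There is one attempt and no reset: what is moved stays moved. The work goes in short steps, Python scripts to look and compute and a shell command to move; the robot and the scene stay as the last step left them, time stands still between calls to the robot, and variables do not carry over. Pictures are saved under pics/ and viewed, on a budget of 10 in all, crops included, one or two more only if the job needs it, and the job is handed in when it is done.

```bash
mkdir -p pics; cat > h.py <<'E'
import numpy as np, cv2
from plant import bot
def cap(n):
    c=bot.capture(n); return c["frame"][:,:,::-1].copy(),np.array(c["camera_matrix"]),np.array(c["view"])
def proj(P,K,V):
    P=np.atleast_2d(P).astype(float); q=P@V[:3,:3].T+V[:3,3]; q=q@K.T; return q[:,:2]/q[:,2:]
def ray(u,v,K,V,z):
    R=V[:3,:3];o=-R.T@V[:3,3];d=R.T@np.linalg.solve(K,[u,v,1.]);return o+d*(z-o[2])/d[2]
E
python3 - <<'E'
from h import *
print(bot.get_obs(),bot.grasp_offset)
for n in("top","side"):
    f,K,V=cap(n);cv2.imwrite(f"pics/{n}0.png",f);print(n,K.tolist(),V.round(4).tolist())
E
```

```text
{'time': 0.0, 'joint_positions': array([ 1.07697203e+00,  3.42741407e-01,  1.52501123e+00, -1.67483766e-05,
        1.27538080e+00, -1.45992890e-01]), 'dq': array([-1.25321080e-03, -3.87753797e-04, -3.57347034e-04,  8.32505213e-04,
       -1.29170738e-03, -1.29714749e-05]), 'tau': array([-1.78647311e-03, -4.31251645e+01, -2.44211268e+01,  7.15040253e-02,
        5.62210358e-02, -1.47780415e-04]), 'tool_pos': array([178.7402474 , 493.2110804 , 226.03727787]), 'tcp_rot': array([-3.14006592e+00, -2.08301177e-04,  2.79376598e+00]), 'contact_force': array([-0.48619194, -0.17640696, -1.11107024]), 'moment': array([ 0.01117192,  0.01781158, -0.00800709]), 'grip_width': 91.83572165275385} 18.8
top [[606.1289079162541, 0.0, 316.1648485683008], [0.0, 606.1289079162541, 233.55737213173666], [0.0, 0.0, 1.0]] [[-0.0098, -0.9997, -0.0224, -61.3895], [-0.9982, 0.0111, -0.0594, 550.2406], [0.0597, 0.0217, -0.998, 1623.754], [0.0, 0.0, 0.0, 1.0]]
side [[620.2055162719904, 0.0, 329.6876176925946], [0.0, 620.2055162719904, 238.54327000548238], [0.0, 0.0, 1.0]] [[0.9395, -0.3422, -0.0166, -562.5669], [-0.2466, -0.6417, -0.7263, 202.2624], [0.2379, 0.6864, -0.6872, 1400.2137], [0.0, 0.0, 0.0, 1.0]]
```

View pics/top0.png

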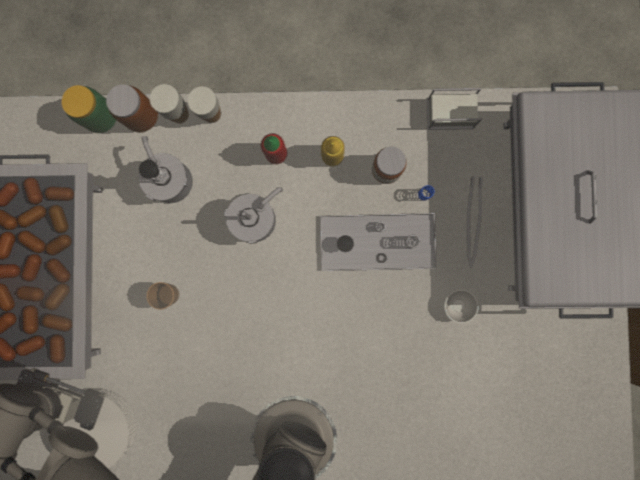

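View pics/side0.png

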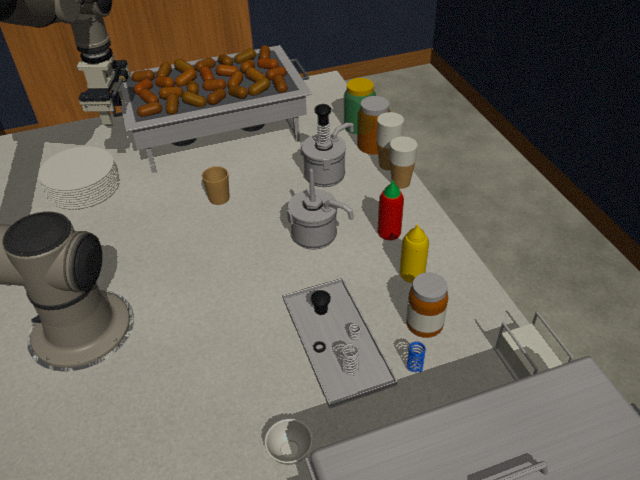

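```bash
python3 - <<'E'
from h import *
T=cv2.imread("pics/top0.png");S=cv2.imread("pics/side0.png")
def cr(f,x,y,w,h):return cv2.resize(f[y:y+h,x:x+w],(400,300),interpolation=cv2.INTER_CUBIC)
a=np.hstack([cr(T,220,180,80,60),cr(T,330,210,100,75)])
b=np.hstack([cr(S,270,165,100,75),cr(S,300,280,120,90)])
o=np.clip(np.vstack([a,b])*1.3,0,255).astype(np.uint8);cv2.imwrite("pics/c1.png",o)
E
```

```text
(no output)
```

View pics/c1.png

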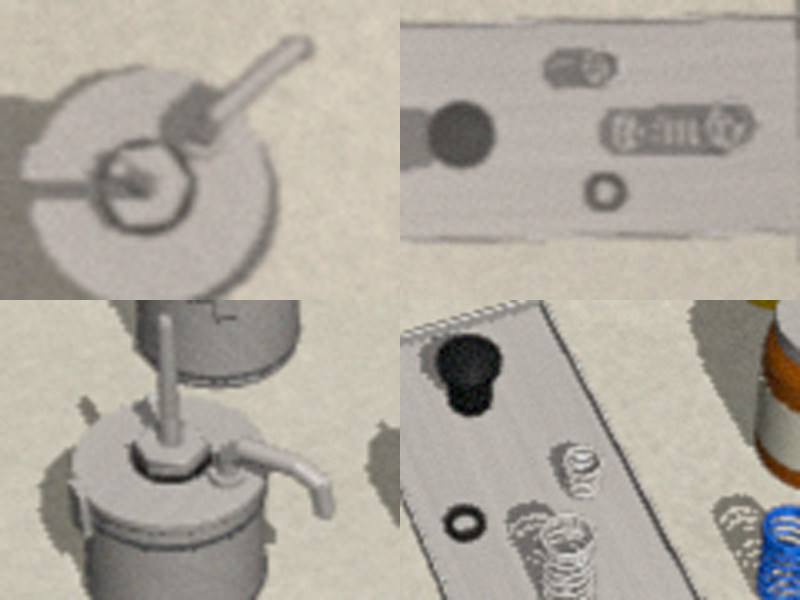

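```bash
cat >> h.py <<'E'
def tri(obs,z=None):
    # obs: list of (u,v,K,V); solve point with optional fixed z
    from scipy.optimize import least_squares
    def r(p):
        P=p if z is None else np.r_[p,z]
        return np.concatenate([proj(P,K,V)[0]-[u,v] for u,v,K,V in obs])
    s=least_squares(r,[350,0,100.][:3 if z is None else 2]); return s.x,s.fun
def circ(c,r,n=48):
    t=np.linspace(0,2*np.pi,n);return np.c_[c[0]+r*np.cos(t),c[1]+r*np.sin(t),np.full(n,c[2])]
E
python3 - <<'E'
from h import *
c={n:cap(n) for n in("top","side")}
g={n:c[n][1:] for n in c}
def t(name,top,side,z):
    o=[]
    if top:o.append((*top,*g["top"]))
    if side:o.append((*side,*g["side"]))
    for zz in (z,None):
        if zz is None and len(o)<2: continue
        x,f=tri(o,zz);print(name,zz,x.round(1),f.round(1))
t("knob",(345,243.5),(320.4,298.6),47)
t("springtop",(411.2,242),(350.4,351.1),75)
t("gland",(249.4,217.4),(313,201),118)
t("rodtip",None,(311.2,169.3),212)
t("rodtip",(246,213),(311.2,169.3),212)
t("spout",(280.4,189),(352,215),125)
# dark blob knob
for n,(x,y,w,h) in {"top":(330,230,30,30),"side":(305,285,35,35)}.items():
    f=cv2.cvtColor(c[n][0],6)[y:y+h,x:x+w];m=(f<60).astype(np.uint8)
    N,L,s,cen=cv2.connectedComponentsWithStats(m);i=1+np.argmax(s[1:,4]);print(n,s[i],cen[i]+[x,y])
# rod pixel profile in side
f=cv2.cvtColor(c["side"][0],6)
for v in range(168,204,4): print(v,f[v,303:323])
E
```

```text
knob 47 [ 522.3 -146.3] [ 0.9 -0.7 -0.8 -0.7]
knob None [ 522.9 -144.6   42.3] [ 0.2 -0.8 -0.7  0.1]
springtop 75 [ 524.6 -320.8] [ 2.2 -1.3 -1.5 -1.6]
springtop None [ 526.2 -317.6   64.3] [ 0.4 -1.7 -1.4  0.2]
gland 118 [589.8  99.1] [ 0.4 -1.3 -1.3 -0. ]
gland None [590.   99.5 117.1] [ 0.3 -1.3 -1.3  0.2]
rodtip 212 [593.3 102.3] [-0.  0.]
rodtip 212 [590.7  97.5] [-0.7 -0.7 -0.4  1.4]
rodtip None [589.6  94.7 218.2] [ 0.1 -0.5 -0.5  0.1]
spout 125 [659.7  15.4] [ 1.9 -0.9 -1.4 -2. ]
spout None [662.2  20.2 113.4] [ 0.4 -1.3 -1.2  0.2]
top [11  6 10  6 23] [345.04347826 238.30434783]
side [  6   5  19  25 357] [320.14565826 301.32212885]
168 [ 96  67  53  58  65  71  76  93  98  88  89  93  97  92 101 100 100 101
 101  99]
172 [ 88  63  47  57  64  63  79  98 113 110  95  92  92  95  98  96 100 103
 104 104]
176 [107  70  57  61  66  64  66  95 110 113 100  92  94  94  97  98  98  99
 104 103]
180 [153 154 152 110  71  51  63  91 107 115 107  97  96  93 100  99  98 101
 105 104]
184 [149 146 150 149 151 147 107  95 106 110 104  81  64  74  68  66  63  69
  63  67]
188 [147 148 151 145 143 146 111  93 105 106 100 108 143 150 148 149 150 151
 152 150]
192 [101  80  78  82  84 125 118  92  98 108 110 110 126 135 136 138 138 134
 137 133]
196 [133 136 129  99 105  85  67  80 103 113 112 108 106 126 133 134 131 134
 133 132]
200 [101 122 136 136 135 137 116  89  98 107 110 104 118 133 136 136 137 135
 118 125]
```

```bash
python3 - <<'E'
from h import *
def avg(n,k=6): return np.mean([cap(n)[0].astype(float) for _ in range(k)],0)
T=avg("top");S=avg("side");np.savez("avg.npz",T=T,S=S)
def cr(f,x,y,w,h):
    o=cv2.resize(f[y:y+h,x:x+w],(400,300),interpolation=cv2.INTER_CUBIC)
    lo,hi=np.percentile(o,1),np.percentile(o,99.5);return np.clip((o-lo)/(hi-lo)*255,0,255).astype(np.uint8)
a=np.hstack([cr(T,234,204,32,24),cr(T,392,230,32,24)])
b=np.hstack([cr(S,290,182,40,30),cr(S,326,336,56,42)])
cv2.imwrite("pics/c2.png",np.vstack([a,b]))
E
```

```text
(no output)
```

View pics/c2.png

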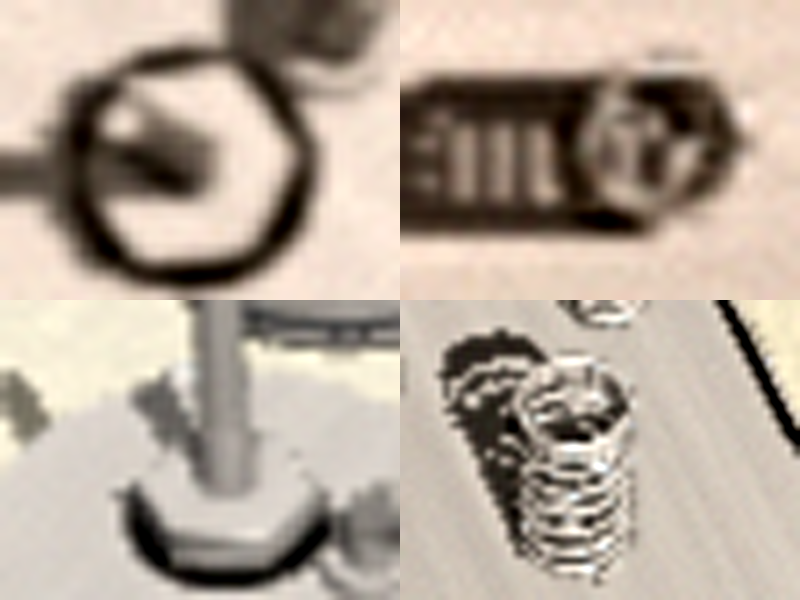

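```bash
cat >> h.py <<'E'
def plan(pts,drz=0,n=None,pose=None):
    """world waypoints -> rows in tool axes; drz=total turn about tool z spread over rows"""
    o=bot.get_obs() if pose is None else pose; yaw=o["tcp_rot"][2]; p=o["tool_pos"].copy(); segs=[]
    for q in pts:
        q=np.array(q,float); k=int(np.ceil(np.linalg.norm(q-p)/48)); segs+=[p+(q-p)*(i+1)/k for i in range(k)]; p=q
    N=max(len(segs),int(np.ceil(abs(drz)/.145))); segs+=[segs[-1]]*(N-len(segs))
    p=o["tool_pos"]; d=drz/N
    for s in segs:
        c,S=np.cos(yaw),np.sin(yaw); e=s-p
        r=np.round([c*e[0]+S*e[1],S*e[0]-c*e[1],-e[2]]); p=p+[c*r[0]+S*r[1],S*r[0]-c*r[1],-r[2]]
        print('{"dx":%d,"dy":%d,"dz":%d,"rz":%.3f},'%(*r,d)); yaw-=round(d,3)
    print("end",p.round(1),yaw)
E
python3 - <<'E'
from h import *
g={n:cap(n)[1:] for n in("top","side")}
for n in g:
    K,V=g[n];print(n,"cam",(-V[:3,:3].T@V[:3,3]).round(0),"rod",proj([[590,98,118],[590,98,212]],K,V).round(1).tolist())
x,f=tri([(412.8,241.6,*g["top"]),(350.2,349.6,*g["side"])],75);print(x,f)
x,f=tri([(412.8,241.6,*g["top"]),(350.2,349.6,*g["side"])]);print(x,f)
plan([[400,100,226],[525,-324,150]])
E
```

```text
top cam [ 452. -103. 1652.] rod [[250.3, 216.0], [245.1, 212.6]]
side cam [  245. -1024.  1100.] rod [[311.9, 201.3], [310.5, 170.6]]
[ 525.27806707 -320.75410519] [ 0.62361264 -1.1455985  -0.99987671 -0.17407686]
[ 525.55735554 -320.21730156   73.18631001] [ 0.31814935 -1.21714918 -0.97222558  0.1240437 ]
{"dx":-34,"dy":-29,"dz":0,"rz":0.000},
{"dx":-34,"dy":-30,"dz":0,"rz":0.000},
{"dx":-35,"dy":-29,"dz":0,"rz":0.000},
{"dx":-34,"dy":-30,"dz":0,"rz":0.000},
{"dx":-34,"dy":-29,"dz":0,"rz":0.000},
{"dx":-34,"dy":-30,"dz":0,"rz":0.000},
{"dx":-34,"dy":-29,"dz":1,"rz":0.000},
{"dx":-35,"dy":-30,"dz":0,"rz":0.000},
{"dx":-34,"dy":-29,"dz":0,"rz":0.000},
{"dx":-34,"dy":-30,"dz":0,"rz":0.000},
{"dx":-26,"dy":-35,"dz":7,"rz":0.000},
{"dx":-26,"dy":-36,"dz":8,"rz":0.000},
{"dx":-27,"dy":-36,"dz":8,"rz":0.000},
{"dx":-26,"dy":-35,"dz":7,"rz":0.000},
{"dx":-26,"dy":-36,"dz":8,"rz":0.000},
{"dx":-26,"dy":-35,"dz":7,"rz":0.000},
{"dx":-26,"dy":-36,"dz":8,"rz":0.000},
{"dx":-27,"dy":-36,"dz":8,"rz":0.000},
{"dx":-26,"dy":-35,"dz":7,"rz":0.000},
{"dx":-26,"dy":-36,"dz":8,"rz":0.000},
end [ 524.9 -324.3  149.7] 2.7938130021280645
```

```bash
python3 -m handwheel '[{"dx":-34,"dy":-29},{"dx":-34,"dy":-30},{"dx":-35,"dy":-29},{"dx":-34,"dy":-30},{"dx":-34,"dy":-29},{"dx":-34,"dy":-30},{"dx":-34,"dy":-29,"dz":1},{"dx":-35,"dy":-30},{"dx":-34,"dy":-29},{"dx":-34,"dy":-30}]'
python3 -m handwheel '[{"dx":-26,"dy":-35,"dz":7},{"dx":-26,"dy":-36,"dz":8},{"dx":-27,"dy":-36,"dz":8},{"dx":-26,"dy":-35,"dz":7},{"dx":-26,"dy":-36,"dz":8},{"dx":-26,"dy":-35,"dz":7},{"dx":-26,"dy":-36,"dz":8},{"dx":-27,"dy":-36,"dz":8},{"dx":-26,"dy":-35,"dz":7},{"dx":-26,"dy":-32,"dz":8}]'
python3 - <<'E'
from h import *
print({k:np.round(v,3) for k,v in bot.get_obs().items()})
plan([[525.5,-320.5,150],[525.5,-320.5,44]])
E
```

```text
{'time': np.float64(0.9), 'joint_positions': array([ 1.077,  0.342,  1.524, -0.   ,  1.275, -0.146]), 'dq': array([ 0.   ,  0.   ,  0.001,  0.   , -0.001, -0.002]), 'tau': array([ -0.   , -43.111, -24.449,   0.072,   0.048,  -0.   ]), 'tool_pos': array([178.944, 493.599, 226.74 ]), 'tcp_rot': array([3.141, 0.   , 2.794]), 'contact_force': array([ 0.005,  0.647, -0.258]), 'moment': array([-0.016, -0.021, -0.024]), 'grip_width': np.float64(92.027)}
{"dx":-32,"dy":-34,"dz":4,"rz":0.000},
{"dx":-32,"dy":-34,"dz":4,"rz":0.000},
{"dx":-31,"dy":-34,"dz":4,"rz":0.000},
{"dx":-32,"dy":-34,"dz":4,"rz":0.000},
{"dx":-32,"dy":-34,"dz":4,"rz":0.000},
{"dx":-32,"dy":-34,"dz":4,"rz":0.000},
{"dx":-31,"dy":-34,"dz":4,"rz":0.000},
{"dx":-32,"dy":-35,"dz":4,"rz":0.000},
{"dx":-32,"dy":-34,"dz":4,"rz":0.000},
{"dx":-32,"dy":-34,"dz":4,"rz":0.000},
{"dx":-31,"dy":-34,"dz":4,"rz":0.000},
{"dx":-32,"dy":-34,"dz":4,"rz":0.000},
{"dx":-32,"dy":-34,"dz":5,"rz":0.000},
{"dx":-32,"dy":-34,"dz":4,"rz":0.000},
{"dx":-31,"dy":-34,"dz":4,"rz":0.000},
{"dx":-32,"dy":-34,"dz":4,"rz":0.000},
{"dx":-32,"dy":-34,"dz":4,"rz":0.000},
{"dx":-32,"dy":-34,"dz":4,"rz":0.000},
{"dx":-31,"dy":-34,"dz":4,"rz":0.000},
{"dx":0,"dy":0,"dz":35,"rz":0.000},
{"dx":0,"dy":0,"dz":35,"rz":0.000},
{"dx":0,"dy":0,"dz":36,"rz":0.000},
end [ 525.3 -320.2   43.7] 2.7938130021280645invalid input at $[0]: expected keys claw, dx, dy, dz, rx, ry, rz
invalid input at $[0]: expected keys claw, dx, dy, dz, rx, ry, rz
```

```bash
python3 -m handwheel '[{"claw":91,"dx":-34,"dy":-29,"dz":0,"rx":0,"ry":0,"rz":0},{"claw":91,"dx":-34,"dy":-30,"dz":0,"rx":0,"ry":0,"rz":0},{"claw":91,"dx":-35,"dy":-29,"dz":0,"rx":0,"ry":0,"rz":0},{"claw":91,"dx":-34,"dy":-30,"dz":0,"rx":0,"ry":0,"rz":0},{"claw":91,"dx":-34,"dy":-29,"dz":0,"rx":0,"ry":0,"rz":0},{"claw":91,"dx":-34,"dy":-30,"dz":0,"rx":0,"ry":0,"rz":0},{"claw":91,"dx":-34,"dy":-29,"dz":0,"rx":0,"ry":0,"rz":0},{"claw":91,"dx":-35,"dy":-30,"dz":0,"rx":0,"ry":0,"rz":0},{"claw":91,"dx":-34,"dy":-29,"dz":0,"rx":0,"ry":0,"rz":0},{"claw":91,"dx":-34,"dy":-30,"dz":0,"rx":0,"ry":0,"rz":0}]'
python3 -m handwheel '[{"claw":91,"dx":-26,"dy":-35,"dz":7,"rx":0,"ry":0,"rz":0},{"claw":91,"dx":-26,"dy":-36,"dz":8,"rx":0,"ry":0,"rz":0},{"claw":91,"dx":-27,"dy":-36,"dz":8,"rx":0,"ry":0,"rz":0},{"claw":91,"dx":-26,"dy":-35,"dz":7,"rx":0,"ry":0,"rz":0},{"claw":91,"dx":-26,"dy":-36,"dz":8,"rx":0,"ry":0,"rz":0},{"claw":91,"dx":-26,"dy":-35,"dz":7,"rx":0,"ry":0,"rz":0},{"claw":91,"dx":-26,"dy":-36,"dz":8,"rx":0,"ry":0,"rz":0},{"claw":91,"dx":-27,"dy":-36,"dz":8,"rx":0,"ry":0,"rz":0},{"claw":91,"dx":-26,"dy":-35,"dz":7,"rx":0,"ry":0,"rz":0},{"claw":91,"dx":-26,"dy":-32,"dz":8,"rx":0,"ry":0,"rz":0}]'
python3 - <<'E'
from h import *
print({k:np.round(v,3) for k,v in bot.get_obs().items()})
plan([[525.5,-320.5,150],[525.5,-320.5,44]])
E
```

```text
time: 1.9
tool_pos: [400.6, 97.9, 227.0]
tcp_rot: [3.141, 0.001, 2.794]
contact_force: [-0.3, 0.9, 0.7]
grip_width: 90.9
time: 2.9
tool_pos: [526.5, -322.7, 150.4]
tcp_rot: [-3.142, 0.0, 2.793]
contact_force: [0.9, 0.8, -0.3]
grip_width: 91.3
{'time': np.float64(2.9), 'joint_positions': array([-0.674,  0.574,  1.363,  0.   ,  1.204, -1.896]), 'dq': array([-0.368,  0.624, -0.878,  0.006,  0.248, -0.37 ]), 'tau': array([  0.357, -56.555, -20.355,  -0.228,  -0.174,   0.412]), 'tool_pos': array([ 526.45 , -322.706,  150.388]), 'tcp_rot': array([-3.142,  0.   ,  2.793]), 'contact_force': array([ 0.878,  0.84 , -0.26 ]), 'moment': array([-0.012, -0.041, -0.002]), 'grip_width': np.float64(91.269)}
{"dx":2,"dy":2,"dz":0,"rz":0.000},
{"dx":0,"dy":0,"dz":36,"rz":0.000},
{"dx":0,"dy":0,"dz":35,"rz":0.000},
{"dx":0,"dy":0,"dz":35,"rz":0.000},
end [ 525.3 -320.1   44.4] 2.793066866003736
```

```bash
python3 -m handwheel '[{"claw":91,"dx":0,"dy":0,"dz":30,"rx":0,"ry":0,"rz":0},{"claw":91,"dx":0,"dy":0,"dz":20,"rx":0,"ry":0,"rz":0},{"claw":91,"dx":0,"dy":0,"dz":0,"rx":0,"ry":0,"rz":0}]'
python3 - <<'E'
from h import *
o=bot.get_obs();print(o["tool_pos"]);plan([[525.5,-320.5,o["tool_pos"][2]]])
f,K,V=cap("side");u=proj([525,-320,75],K,V)[0].astype(int);a=f[u[1]-60:u[1]+45,u[0]-70:u[0]+70]
g,K,V=cap("top");u=proj([525,-320,75],K,V)[0].astype(int);b=g[u[1]-30:u[1]+30,u[0]-40:u[0]+40]
cv2.imwrite("pics/c3.png",np.hstack([cv2.resize(x,(400,300),interpolation=2) for x in(a,b)]))
E
```

```text
time: 3.2
tool_pos: [524.5, -319.6, 97.3]
tcp_rot: [3.139, -0.006, 2.793]
contact_force: [-0.2, 0.3, -1.0]
grip_width: 91.2
[ 524.5145257  -319.61146614   97.32059924]
{"dx":-1,"dy":0,"dz":0,"rz":0.000},
end [ 525.5 -320.    97.3] 2.793188885550459
```

View pics/c3.png

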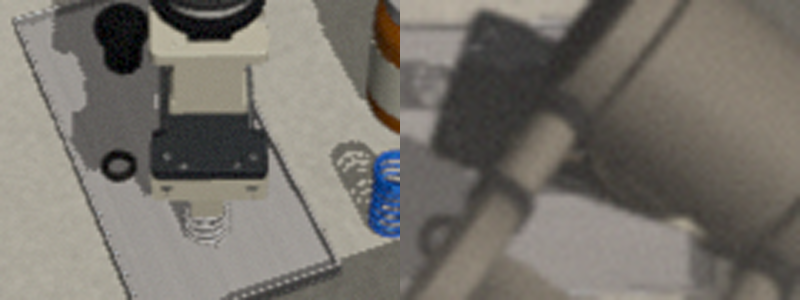

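```bash
python3 -m handwheel '[{"claw":91,"dx":-1,"dy":0,"dz":30,"rx":0,"ry":0,"rz":0},{"claw":91,"dx":0,"dy":0,"dz":23,"rx":0,"ry":0,"rz":0},{"claw":60,"dx":0,"dy":0,"dz":0,"rx":0,"ry":0,"rz":0},{"claw":45,"dx":0,"dy":0,"dz":0,"rx":0,"ry":0,"rz":0},{"claw":20,"dx":0,"dy":0,"dz":0,"rx":0,"ry":0,"rz":0},{"claw":20,"dx":0,"dy":0,"dz":0,"rx":0,"ry":0,"rz":0},{"claw":20,"dx":0,"dy":0,"dz":0,"rx":0,"ry":0,"rz":0},{"claw":20,"dx":0,"dy":0,"dz":0,"rx":0,"ry":0,"rz":0}]'
```

```text
time: 4.1
tool_pos: [527.4, -321.0, 48.3]
tcp_rot: [-3.141, 0.001, 2.794]
contact_force: [-0.1, -0.1, -0.4]
grip_width: 47.7
```

```bash
python3 -m handwheel '[{"claw":20,"dx":0,"dy":0,"dz":0,"rx":0,"ry":0,"rz":0},{"claw":20,"dx":0,"dy":0,"dz":0,"rx":0,"ry":0,"rz":0},{"claw":20,"dx":0,"dy":0,"dz":0,"rx":0,"ry":0,"rz":0},{"claw":20,"dx":0,"dy":0,"dz":0,"rx":0,"ry":0,"rz":0},{"claw":20,"dx":0,"dy":0,"dz":0,"rx":0,"ry":0,"rz":0}]'
```

```text
time: 4.6
tool_pos: [527.2, -320.9, 47.7]
tcp_rot: [3.142, 0.0, 2.794]
contact_force: [0.8, 0.3, -0.2]
grip_width: 35.1
```

```bash
python3 - <<'E'
from h import *
plan([[527,-321,190],[540,-250,275],[590,99,275]],-1.85)
E
```

```text
{"dx":0,"dy":0,"dz":-47,"rz":-0.132},
{"dx":0,"dy":0,"dz":-48,"rz":-0.132},
{"dx":0,"dy":0,"dz":-47,"rz":-0.132},
{"dx":-5,"dy":23,"dz":-29,"rz":-0.132},
{"dx":-9,"dy":23,"dz":-28,"rz":-0.132},
{"dx":-11,"dy":21,"dz":-28,"rz":-0.132},
{"dx":-25,"dy":37,"dz":0,"rz":-0.132},
{"dx":-29,"dy":33,"dz":0,"rz":-0.132},
{"dx":-33,"dy":29,"dz":0,"rz":-0.132},
{"dx":-36,"dy":25,"dz":0,"rz":-0.132},
{"dx":-40,"dy":19,"dz":0,"rz":-0.132},
{"dx":-42,"dy":14,"dz":0,"rz":-0.132},
{"dx":-43,"dy":8,"dz":0,"rz":-0.132},
{"dx":-44,"dy":3,"dz":0,"rz":-0.132},
end [590.2  99.1 274.7] 4.641822790158739
```

```bash
python3 -m handwheel '[{"claw":20,"dx":0,"dy":0,"dz":-47,"rx":0,"ry":0,"rz":-0.132},{"claw":20,"dx":0,"dy":0,"dz":-48,"rx":0,"ry":0,"rz":-0.132},{"claw":20,"dx":0,"dy":0,"dz":-47,"rx":0,"ry":0,"rz":-0.132},{"claw":20,"dx":-5,"dy":23,"dz":-29,"rx":0,"ry":0,"rz":-0.132},{"claw":20,"dx":-9,"dy":23,"dz":-28,"rx":0,"ry":0,"rz":-0.132},{"claw":20,"dx":-11,"dy":21,"dz":-28,"rx":0,"ry":0,"rz":-0.132},{"claw":20,"dx":-25,"dy":37,"dz":0,"rx":0,"ry":0,"rz":-0.132}]'
python3 - <<'E'
from h import *
plan([[590,99,275]],-1.85+.132*7)
E
```

```text
time: 5.3
tool_pos: [547.8, -207.4, 278.9]
tcp_rot: [-3.134, 0.003, -2.563]
contact_force: [1.0, 1.1, -0.7]
grip_width: 34.9
{"dx":-29,"dy":33,"dz":1,"rz":-0.132},
{"dx":-33,"dy":30,"dz":0,"rz":-0.132},
{"dx":-37,"dy":24,"dz":1,"rz":-0.132},
{"dx":-39,"dy":20,"dz":0,"rz":-0.132},
{"dx":-42,"dy":14,"dz":1,"rz":-0.132},
{"dx":-44,"dy":8,"dz":0,"rz":-0.132},
{"dx":-44,"dy":3,"dz":1,"rz":-0.132},
end [590.3  99.2 274.9] -1.6386222149389322
```

```bash
python3 -m handwheel '[{"claw":20,"dx":-29,"dy":33,"dz":0,"rx":0,"ry":0,"rz":-0.132},{"claw":20,"dx":-33,"dy":29,"dz":0,"rx":0,"ry":0,"rz":-0.132},{"claw":20,"dx":-36,"dy":24,"dz":0,"rx":0,"ry":0,"rz":-0.132},{"claw":20,"dx":-39,"dy":20,"dz":0,"rx":0,"ry":0,"rz":-0.132},{"claw":20,"dx":-42,"dy":14,"dz":0,"rx":0,"ry":0,"rz":-0.132},{"claw":20,"dx":-43,"dy":8,"dz":0,"rx":0,"ry":0,"rz":-0.132},{"claw":20,"dx":-44,"dy":3,"dz":0,"rx":0,"ry":0,"rz":-0.132},{"claw":20,"dx":0,"dy":0,"dz":0,"rx":0,"ry":0,"rz":0},{"claw":20,"dx":0,"dy":0,"dz":0,"rx":0,"ry":0,"rz":0}]'
python3 - <<'E'
from h import *
o=bot.get_obs();print(o["tool_pos"],o["joint_positions"]);z=o["tool_pos"][2]
def avg(n,k=4):
    r=[cap(n) for _ in range(k)];return np.mean([x[0].astype(float) for x in r],0),r[0][1],r[0][2]
out=[]
for n,w in(("side",48),("top",48)):
    f,K,V=avg(n);u=proj([590,99,215],K,V)[0].astype(int)
    print(n,u,proj([o["tool_pos"]-[0,0,44.7],[590,99,212],[590,99,118]],K,V).round(1).tolist())
    a=f[u[1]-36:u[1]+36,u[0]-48:u[0]+48];a=cv2.resize(a,(400,300),interpolation=2);out.append(np.clip(a*1.3,0,255).astype(np.uint8))
cv2.imwrite("pics/c4.png",np.hstack(out))
E
```

```text
time: 6.2
tool_pos: [589.2, 98.9, 274.3]
tcp_rot: [3.141, -0.001, -1.64]
contact_force: [0.3, 0.6, -0.9]
grip_width: 35.1
[589.23662669  98.90202874 274.33426668] [ 3.83113685e-02  4.50141729e-01  1.22627524e+00 -4.40941193e-04
  1.46591178e+00 -3.03378016e+00]
side [310 169] [[309.7, 164.5], [310.3, 170.4], [311.8, 201.0]]
top [244 212] [[243.7, 212.2], [244.7, 212.6], [249.9, 216.0]]
```

View pics/c4.png

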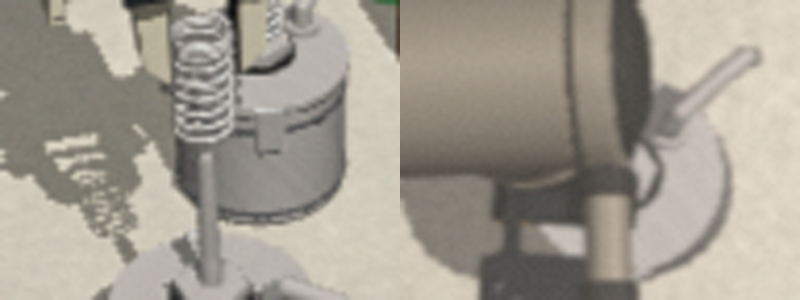

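```bash
python3 -m handwheel '[{"claw":20,"dx":-1,"dy":-1,"dz":10,"rx":0,"ry":0,"rz":0.03},{"claw":20,"dx":0,"dy":0,"dz":8,"rx":0,"ry":0,"rz":0},{"claw":20,"dx":0,"dy":0,"dz":8,"rx":0,"ry":0,"rz":0},{"claw":20,"dx":0,"dy":0,"dz":8,"rx":0,"ry":0,"rz":0},{"claw":20,"dx":0,"dy":0,"dz":6,"rx":0,"ry":0,"rz":0},{"claw":20,"dx":0,"dy":0,"dz":0,"rx":0,"ry":0,"rz":0}]'
cat >> h.py <<'E'
def avgobs(k=5):
    F=[];P=[]
    for _ in range(k):
        bot.capture("side");o=bot.get_obs();F.append(o["contact_force"]);P.append(o["tool_pos"])
    print("F",np.mean(F,0).round(2),"P",np.mean(P,0).round(2),"yaw",o["tcp_rot"][2].round(3),"j6",o["joint_positions"][5].round(3),"t",o["time"])
E
python3 -c "
from h import *
avgobs()"
```

```text
time: 7.2
tool_pos: [590.2, 99.1, 233.7]
tcp_rot: [3.14, -0.0, -1.671]
contact_force: [0.6, 0.2, -0.9]
grip_width: 35.1
F [-0.42  1.11 -1.13] P [590.36  99.01 234.33] yaw -1.671 j6 -3.003 t 7.45
```

```bash
python3 -m handwheel '[{"claw":20,"dx":-2,"dy":0,"dz":0,"rx":0,"ry":0,"rz":0},{"claw":20,"dx":0,"dy":0,"dz":0,"rx":0,"ry":0,"rz":0}]' >/dev/null; python3 -c "
from h import *
avgobs(6)"
python3 -m handwheel '[{"claw":20,"dx":4,"dy":0,"dz":0,"rx":0,"ry":0,"rz":0},{"claw":20,"dx":0,"dy":0,"dz":0,"rx":0,"ry":0,"rz":0}]' >/dev/null; python3 -c "
from h import *
avgobs(6)"
python3 -m handwheel '[{"claw":20,"dx":-2,"dy":2,"dz":0,"rx":0,"ry":0,"rz":0},{"claw":20,"dx":0,"dy":0,"dz":0,"rx":0,"ry":0,"rz":0}]' >/dev/null; python3 -c "
from h import *
avgobs(6)"
python3 -m handwheel '[{"claw":20,"dx":0,"dy":-4,"dz":0,"rx":0,"ry":0,"rz":0},{"claw":20,"dx":0,"dy":0,"dz":0,"rx":0,"ry":0,"rz":0}]' >/dev/null; python3 -c "
from h import *
avgobs(6)"
```

```text
F [ 0.13 -0.2  -0.06] P [590.88 100.98 234.84] yaw -1.671 j6 -2.999 t 7.95
F [ 0.24  4.14 -1.43] P [590.35  97.57 234.68] yaw -1.671 j6 -3.006 t 8.45
F [ 0.21  0.23 -0.38] P [588.59  98.79 234.82] yaw -1.672 j6 -3.002 t 8.95
F [-2.91  1.92 -0.47] P [592.25  99.08 234.51] yaw -1.671 j6 -3.003 t 9.45
```

```bash
python3 -m handwheel '[{"claw":20,"dx":-1.6,"dy":2.7,"dz":0,"rx":0,"ry":0,"rz":0},{"claw":20,"dx":0,"dy":0,"dz":10,"rx":0,"ry":0,"rz":0},{"claw":20,"dx":0,"dy":0,"dz":10,"rx":0,"ry":0,"rz":0},{"claw":20,"dx":0,"dy":0,"dz":10,"rx":0,"ry":0,"rz":0},{"claw":20,"dx":0,"dy":0,"dz":10,"rx":0,"ry":0,"rz":0},{"claw":20,"dx":0,"dy":0,"dz":5,"rx":0,"ry":0,"rz":0},{"claw":20,"dx":0,"dy":0,"dz":0,"rx":0,"ry":0,"rz":0}]' ; python3 -c "
from h import *
avgobs(6)"
```

```text
time: 10.15
tool_pos: [589.6, 100.6, 188.5]
tcp_rot: [3.14, -0.0, -1.671]
contact_force: [0.4, 1.0, -0.0]
grip_width: 34.9
F [ 0.14  0.12 -0.26] P [590.26 100.72 190.  ] yaw -1.671 j6 -3.0 t 10.45
```

```bash
python3 -m handwheel '[{"claw":20,"dx":0,"dy":0,"dz":4,"rx":0,"ry":0,"rz":0},{"claw":20,"dx":0,"dy":0,"dz":4,"rx":0,"ry":0,"rz":0},{"claw":20,"dx":0,"dy":0,"dz":4,"rx":0,"ry":0,"rz":0},{"claw":20,"dx":0,"dy":0,"dz":0,"rx":0,"ry":0,"rz":0}]' ; python3 -c "
from h import *
avgobs(6)"
python3 -m handwheel '[{"claw":20,"dx":0,"dy":0,"dz":4,"rx":0,"ry":0,"rz":0},{"claw":20,"dx":0,"dy":0,"dz":4,"rx":0,"ry":0,"rz":0},{"claw":20,"dx":0,"dy":0,"dz":4,"rx":0,"ry":0,"rz":0},{"claw":20,"dx":0,"dy":0,"dz":0,"rx":0,"ry":0,"rz":0}]' ; python3 -c "
from h import *
avgobs(6)"
```

```text
time: 10.85
tool_pos: [589.6, 100.7, 176.8]
tcp_rot: [3.14, -0.0, -1.671]
contact_force: [-0.4, 0.4, -1.3]
grip_width: 34.8
F [0.09 0.22 0.01] P [590.05 100.73 177.68] yaw -1.671 j6 -3.0 t 11.15
time: 11.55
tool_pos: [590.3, 100.8, 165.5]
tcp_rot: [-3.141, 0.0, -1.671]
contact_force: [1.2, 0.1, 2.9]
grip_width: 34.7
F [0.99 0.29 2.65] P [590.29 100.78 165.99] yaw -1.671 j6 -3.0 t 11.85
```

```bash
python3 -m handwheel '[{"claw":20,"dx":0,"dy":0,"dz":4,"rx":0,"ry":0,"rz":0},{"claw":20,"dx":0,"dy":-0.14,"dz":0,"rx":0,"ry":0,"rz":0.07},{"claw":20,"dx":0,"dy":-0.14,"dz":0,"rx":0,"ry":0,"rz":0.07},{"claw":20,"dx":0,"dy":-0.14,"dz":0,"rx":0,"ry":0,"rz":0.07},{"claw":20,"dx":0,"dy":-0.14,"dz":0,"rx":0,"ry":0,"rz":0.07},{"claw":20,"dx":0,"dy":-0.14,"dz":0,"rx":0,"ry":0,"rz":0.07}]' ; python3 -c "
from h import *
avgobs(2)"
```

```text
time: 12.45
tool_pos: [590.3, 100.5, 161.1]
tcp_rot: [3.141, -0.001, -2.024]
contact_force: [0.7, -0.8, 0.5]
grip_width: 35.0
F [0.69 0.65 1.03] P [590.31 100.45 161.06] yaw -2.022 j6 -2.65 t 12.55
```

```bash
python3 -m handwheel '[{"claw":20,"dx":0,"dy":-0.14,"dz":0,"rx":0,"ry":0,"rz":0.07},{"claw":20,"dx":0,"dy":-0.14,"dz":0,"rx":0,"ry":0,"rz":0.07},{"claw":20,"dx":0,"dy":-0.14,"dz":0,"rx":0,"ry":0,"rz":0.07},{"claw":20,"dx":0,"dy":-0.14,"dz":0,"rx":0,"ry":0,"rz":0.07},{"claw":20,"dx":0,"dy":-0.14,"dz":0,"rx":0,"ry":0,"rz":0.07}]' ; python3 -c "
from h import *
avgobs(2)"
```

```text
time: 13.05
tool_pos: [590.6, 100.2, 161.1]
tcp_rot: [3.14, -0.001, -2.372]
contact_force: [0.0, 0.7, -0.1]
grip_width: 35.1
F [-0.81  0.08  0.23] P [590.62 100.18 161.12] yaw -2.37 j6 -2.302 t 13.15
```

```bash
python3 -m handwheel '[{"claw":20,"dx":0,"dy":0,"dz":2.5,"rx":0,"ry":0,"rz":0},{"claw":20,"dx":0,"dy":0,"dz":2.5,"rx":0,"ry":0,"rz":0},{"claw":20,"dx":0,"dy":0,"dz":0,"rx":0,"ry":0,"rz":0}]' ; python3 -c "
from h import *
avgobs(6)"
python3 -m handwheel '[{"claw":20,"dx":0,"dy":0,"dz":-3,"rx":0,"ry":0,"rz":0},{"claw":20,"dx":0,"dy":0,"dz":-2,"rx":0,"ry":0,"rz":0},{"claw":20,"dx":0,"dy":0,"dz":0,"rx":0,"ry":0,"rz":0}]' ; python3 -c "
from h import *
avgobs(6)
f,K,V=cap('side');u=proj([590,99,150],K,V)[0].astype(int);a=f[u[1]-45:u[1]+45,u[0]-60:u[0]+60]
cv2.imwrite('pics/c5.png',cv2.resize(a,(800,600),interpolation=2))
print(u)"
```

```text
time: 13.45
tool_pos: [590.9, 100.3, 156.3]
tcp_rot: [3.141, -0.001, -2.37]
contact_force: [-2.4, 1.1, 2.3]
grip_width: 35.0
F [-2.6   1.55  2.34] P [591.   100.32 156.67] yaw -2.371 j6 -2.301 t 13.75
time: 14.05
tool_pos: [591.1, 100.2, 161.9]
tcp_rot: [3.141, -0.0, -2.371]
contact_force: [-3.2, 1.7, 0.4]
grip_width: 34.9
F [-2.99  1.7   0.43] P [591.11 100.21 161.59] yaw -2.371 j6 -2.301 t 14.35
[311 190]
```

View pics/c5.png

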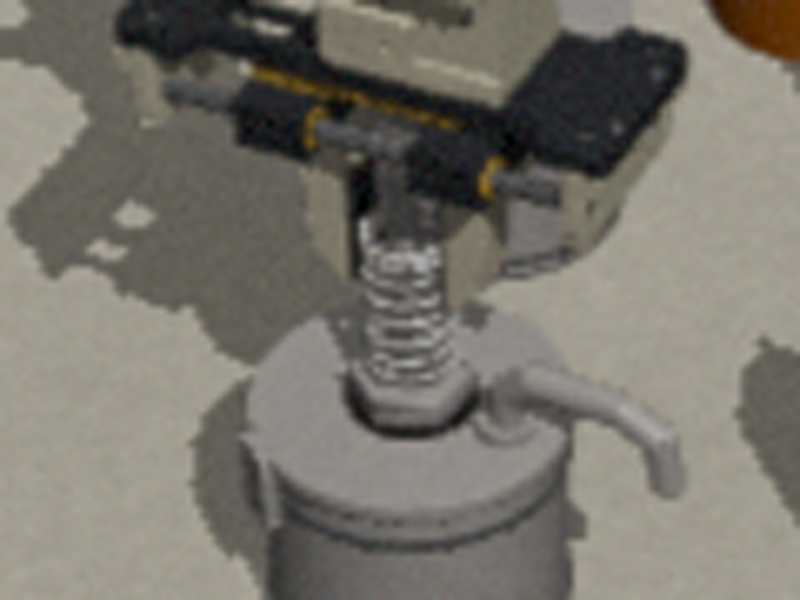

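```bash
python3 -m handwheel '[{"claw":20,"dx":0.3,"dy":1.1,"dz":0,"rx":0,"ry":0,"rz":0},{"claw":20,"dx":0,"dy":0,"dz":0,"rx":0,"ry":0,"rz":0},{"claw":20,"dx":0,"dy":0,"dz":0,"rx":0,"ry":0,"rz":0}]' ; python3 -c "
from h import *
avgobs(4)"
python3 -m handwheel '[{"claw":40,"dx":0,"dy":0,"dz":0,"rx":0,"ry":0,"rz":0},{"claw":50,"dx":0,"dy":0,"dz":0,"rx":0,"ry":0,"rz":0},{"claw":70,"dx":0,"dy":0,"dz":0,"rx":0,"ry":0,"rz":0},{"claw":80,"dx":0,"dy":0,"dz":0,"rx":0,"ry":0,"rz":0},{"claw":80,"dx":0,"dy":0,"dz":0,"rx":0,"ry":0,"rz":0},{"claw":80,"dx":0,"dy":0,"dz":0,"rx":0,"ry":0,"rz":0}]'; python3 -c "
from h import *
avgobs(4)"
```

```text
time: 14.7
tool_pos: [590.8, 100.5, 161.9]
tcp_rot: [-3.14, 0.001, -2.371]
contact_force: [-0.2, 0.4, -0.7]
grip_width: 34.9
F [-0.18 -0.8   0.98] P [590.73 100.5  161.9 ] yaw -2.371 j6 -2.3 t 14.9
time: 15.5
tool_pos: [590.3, 100.8, 161.7]
tcp_rot: [3.142, 0.0, -2.371]
contact_force: [-0.6, -0.4, 0.5]
grip_width: 75.4
F [0.03 0.15 0.44] P [590.32 100.77 161.73] yaw -2.371 j6 -2.3 t 15.7
```

```bash
python3 - <<'E'
from h import *
f,K,V=cap("top");g=cv2.cvtColor(f,6)[228:260,330:362];m=(cv2.resize(g,None,fx=8,fy=8,interpolation=2)<80).astype(np.uint8)
N,L,s,cen=cv2.connectedComponentsWithStats(m)
for i in range(1,N):
    if s[i,4]>300: print(s[i,:4]/8+[330,228,0,0],(cen[i]/8+[330-.44,228-.44]))
o=bot.get_obs()
o["tool_pos"]=np.array([590.3,100.8,281.7])
plan([[530,-130,180],[523,-145,110]],0,pose=o)
E
```

```text
[337.125 235.875  15.75   15.5  ] [344.57616915 243.18269595]
{"dx":34,"dy":-21,"dz":17,"rz":0.000},
{"dx":34,"dy":-20,"dz":17,"rz":0.000},
{"dx":34,"dy":-21,"dz":17,"rz":0.000},
{"dx":34,"dy":-20,"dz":17,"rz":0.000},
{"dx":34,"dy":-21,"dz":17,"rz":0.000},
{"dx":34,"dy":-21,"dz":17,"rz":0.000},
{"dx":8,"dy":-3,"dz":35,"rz":0.000},
{"dx":7,"dy":-3,"dz":35,"rz":0.000},
end [ 523.6 -145.   109.7] -2.371396645132225
```

```bash
python3 -m handwheel '[{"claw":80,"dx":0,"dy":0,"dz":-20,"rx":0,"ry":0,"rz":0},{"claw":80,"dx":0,"dy":0,"dz":-40,"rx":0,"ry":0,"rz":0},{"claw":90,"dx":0,"dy":0,"dz":-40,"rx":0,"ry":0,"rz":0},{"claw":90,"dx":0,"dy":0,"dz":-20,"rx":0,"ry":0,"rz":0},{"claw":90,"dx":0,"dy":0,"dz":0,"rx":0,"ry":0,"rz":0}]'
```

```text
time: 16.25
tool_pos: [591.7, 100.8, 285.5]
tcp_rot: [-3.137, 0.005, -2.371]
contact_force: [0.4, -0.3, 1.0]
grip_width: 89.7
```

```bash
python3 -m handwheel '[{"claw":91,"dx":34,"dy":-21,"dz":17,"rx":0,"ry":0,"rz":0},{"claw":91,"dx":34,"dy":-20,"dz":17,"rx":0,"ry":0,"rz":0},{"claw":91,"dx":34,"dy":-21,"dz":17,"rx":0,"ry":0,"rz":0},{"claw":91,"dx":34,"dy":-20,"dz":17,"rx":0,"ry":0,"rz":0},{"claw":91,"dx":34,"dy":-21,"dz":17,"rx":0,"ry":0,"rz":0},{"claw":91,"dx":34,"dy":-21,"dz":17,"rx":0,"ry":0,"rz":0},{"claw":91,"dx":8,"dy":-3,"dz":35,"rx":0,"ry":0,"rz":0},{"claw":91,"dx":7,"dy":-3,"dz":35,"rx":0,"ry":0,"rz":0},{"claw":91,"dx":0,"dy":0,"dz":0,"rx":0,"ry":0,"rz":0}]'
python3 - <<'E'
from h import *
avgobs(4);plan([[523,-145,80],[523,-145,27]])
out=[]
for n,P,w,h in(("side",[590,99,165],48,36),("top",[590,99,165],24,18),("side",[523,-145,70],80,60),("side",[590,99,165],24,18)):
    f,K,V=cap(n);u=proj(P,K,V)[0].astype(int)
    out.append(np.clip(cv2.resize(f[u[1]-h:u[1]+h,u[0]-w:u[0]+w],(400,300),interpolation=2)*1.2,0,255).astype(np.uint8));print(n,u)
cv2.imwrite("pics/c6.png",np.vstack([np.hstack(out[:2]),np.hstack(out[2:])]))
E
```

```text
time: 17.15
tool_pos: [519.5, -144.5, 104.4]
tcp_rot: [3.131, -0.004, -2.373]
contact_force: [-0.7, 0.1, -0.2]
grip_width: 91.0
F [0.43 0.08 0.62] P [ 523.43 -144.72  109.55] yaw -2.371 j6 -2.752 t 17.35
{"dx":1,"dy":1,"dz":31,"rz":0.000},
{"dx":0,"dy":0,"dz":27,"rz":0.000},
{"dx":0,"dy":0,"dz":26,"rz":0.000},
end [ 523.3 -144.8   27.1] -2.370659698444075
side [311 186]
top [247 214]
side [319 290]
side [311 186]
```

View pics/c6.png

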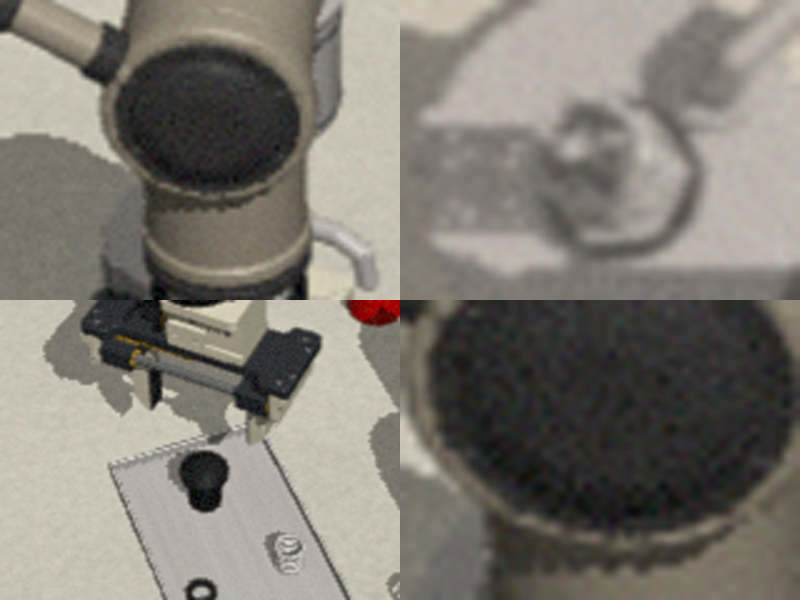

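```bash
python3 -m handwheel '[{"claw":91,"dx":0,"dy":0,"dz":22,"rx":0,"ry":0,"rz":0},{"claw":91,"dx":0,"dy":0,"dz":22,"rx":0,"ry":0,"rz":0},{"claw":91,"dx":0,"dy":0,"dz":22,"rx":0,"ry":0,"rz":0},{"claw":91,"dx":0,"dy":0,"dz":16,"rx":0,"ry":0,"rz":0},{"claw":70,"dx":0,"dy":0,"dz":0,"rx":0,"ry":0,"rz":0}]'; python3 -c "
from h import *
avgobs(1)"
python3 -m handwheel '[{"claw":56,"dx":0,"dy":0,"dz":0,"rx":0,"ry":0,"rz":0},{"claw":50,"dx":0,"dy":0,"dz":0,"rx":0,"ry":0,"rz":0},{"claw":30,"dx":0,"dy":0,"dz":0,"rx":0,"ry":0,"rz":0},{"claw":30,"dx":0,"dy":0,"dz":0,"rx":0,"ry":0,"rz":0},{"claw":30,"dx":0,"dy":0,"dz":0,"rx":0,"ry":0,"rz":0},{"claw":30,"dx":0,"dy":0,"dz":0,"rx":0,"ry":0,"rz":0},{"claw":30,"dx":0,"dy":0,"dz":0,"rx":0,"ry":0,"rz":0},{"claw":30,"dx":0,"dy":0,"dz":0,"rx":0,"ry":0,"rz":0}]'; python3 -c "
from h import *
avgobs(4)"
```

```text
time: 18.05
tool_pos: [522.7, -144.3, 26.4]
tcp_rot: [3.139, -0.001, -2.371]
contact_force: [-1.3, 0.1, -0.3]
grip_width: 86.6
F [-0.19 -0.29  0.11] P [ 523.48 -144.72   27.58] yaw -2.371 j6 -2.752 t 18.1
time: 18.9
tool_pos: [523.7, -144.9, 28.0]
tcp_rot: [-3.142, 0.0, -2.371]
contact_force: [-1.0, 1.4, 5.8]
grip_width: 44.2
F [-1.65  1.66  5.47] P [ 523.66 -144.94   28.  ] yaw -2.371 j6 -2.752 t 19.1
```

```bash
python3 -m handwheel '[{"claw":30,"dx":0,"dy":0,"dz":-5,"rx":0,"ry":0,"rz":0},{"claw":30,"dx":0,"dy":0,"dz":-10,"rx":0,"ry":0,"rz":0},{"claw":30,"dx":0,"dy":0,"dz":-15,"rx":0,"ry":0,"rz":0},{"claw":30,"dx":0,"dy":0,"dz":-10,"rx":0,"ry":0,"rz":0},{"claw":30,"dx":0,"dy":0,"dz":0,"rx":0,"ry":0,"rz":0}]'
python3 - <<'E'
from h import *
avgobs(4)
f,K,V=cap("side");u=proj([523,-145,70],K,V)[0].astype(int)
p=bot.get_obs()["tool_pos"];print(u,"expected foot,head",proj([p+[0,0,-25],p+[0,0,18]],K,V).round(1).tolist())
cv2.imwrite("pics/c7.png",np.clip(cv2.resize(f[u[1]-36:u[1]+36,u[0]-48:u[0]+48],(800,600),interpolation=2)*1.8,0,255).astype(np.uint8))
E
```

```text
time: 19.6
tool_pos: [524.7, -145.5, 69.4]
tcp_rot: [-3.138, 0.001, -2.371]
contact_force: [0.7, 0.2, -1.3]
grip_width: 44.4
F [-0.33 -0.35 -1.21] P [ 523.58 -145.04   67.7 ] yaw -2.371 j6 -2.752 t 19.8
[319 290] expected foot,head [[319.9, 298.8], [319.3, 285.9]]
```

View pics/c7.png

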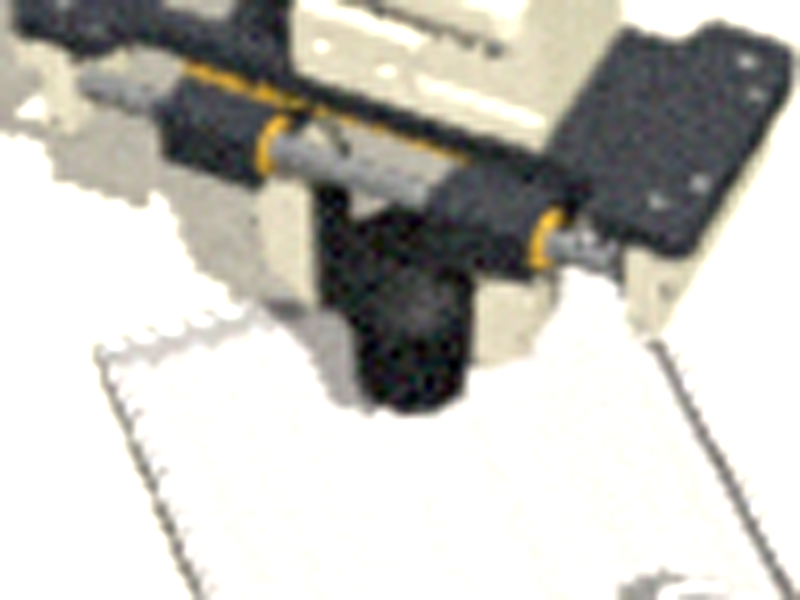

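```bash
python3 - <<'E'
from h import *
plan([[524,-145,160],[540,-90,262],[589.3,99.3,262]])
E
```

```text
{"dx":0,"dy":0,"dz":-46,"rz":0.000},
{"dx":0,"dy":-1,"dz":-47,"rz":0.000},
{"dx":-17,"dy":10,"dz":-34,"rz":0.000},
{"dx":-17,"dy":9,"dz":-34,"rz":0.000},
{"dx":-16,"dy":10,"dz":-34,"rz":0.000},
{"dx":-34,"dy":20,"dz":0,"rz":0.000},
{"dx":-33,"dy":20,"dz":0,"rz":0.000},
{"dx":-34,"dy":21,"dz":0,"rz":0.000},
{"dx":-33,"dy":20,"dz":0,"rz":0.000},
{"dx":-33,"dy":20,"dz":0,"rz":0.000},
end [589.2  98.8 262.1] -2.3714251647007343
```

```bash
python3 -m handwheel '[{"claw":30,"dx":0,"dy":0,"dz":-40,"rx":0,"ry":0,"rz":0},{"claw":30,"dx":0,"dy":0,"dz":-40,"rx":0,"ry":0,"rz":0},{"claw":30,"dx":-17,"dy":10,"dz":-34,"rx":0,"ry":0,"rz":0},{"claw":30,"dx":-17,"dy":9,"dz":-34,"rx":0,"ry":0,"rz":0},{"claw":30,"dx":-16,"dy":10,"dz":-34,"rx":0,"ry":0,"rz":0},{"claw":30,"dx":-34,"dy":20,"dz":-14,"rx":0,"ry":0,"rz":0},{"claw":30,"dx":-33,"dy":20,"dz":0,"rx":0,"ry":0,"rz":0},{"claw":30,"dx":-34,"dy":21,"dz":0,"rx":0,"ry":0,"rz":0},{"claw":30,"dx":-33,"dy":20,"dz":0,"rx":0,"ry":0,"rz":0}]'
python3 - <<'E'
from h import *
avgobs(4)
plan([[589.3,99.3,262]])
E
```

```text
time: 20.75
tool_pos: [579.1, 63.6, 263.2]
tcp_rot: [3.141, -0.001, -2.372]
contact_force: [-0.3, 0.5, -1.6]
grip_width: 44.1
F [-0.25  0.79 -1.36] P [579.23  65.62 262.77] yaw -2.369 j6 -2.366 t 20.95
{"dx":-33,"dy":19,"dz":1,"rz":0.000},
end [589.2  99.3 261.8] -2.3693914205874993
```

```bash
python3 -m handwheel '[{"claw":30,"dx":-16,"dy":10,"dz":0,"rx":0,"ry":0,"rz":0},{"claw":30,"dx":-15,"dy":8,"dz":0,"rx":0,"ry":0,"rz":0},{"claw":30,"dx":0,"dy":0,"dz":0,"rx":0,"ry":0,"rz":0},{"claw":30,"dx":0,"dy":0,"dz":0,"rx":0,"ry":0,"rz":0}]'
python3 - <<'E'
from h import *
avgobs(4)
f,K,V=cap("side");u=proj([590,99,230],K,V)[0].astype(int)
p=bot.get_obs()["tool_pos"];print(u,"foot, rodtip",proj([p+[0,0,-25],[589.2,99.2,212]],K,V).round(1).tolist())
cv2.imwrite("pics/c8.png",np.clip(cv2.resize(f[u[1]-20:u[1]+52,u[0]-48:u[0]+48],(800,600),interpolation=2)*1.4,0,255).astype(np.uint8))
E
```

```text
time: 21.35
tool_pos: [588.8, 96.1, 263.4]
tcp_rot: [3.142, -0.001, -2.371]
contact_force: [-0.5, -0.2, -1.4]
grip_width: 43.9
F [ 0.36 -0.16 -1.32] P [588.74  95.76 263.64] yaw -2.372 j6 -2.307 t 21.55
[310 164] foot, rodtip [[309.8, 162.0], [310.0, 170.4]]
```

View pics/c8.png

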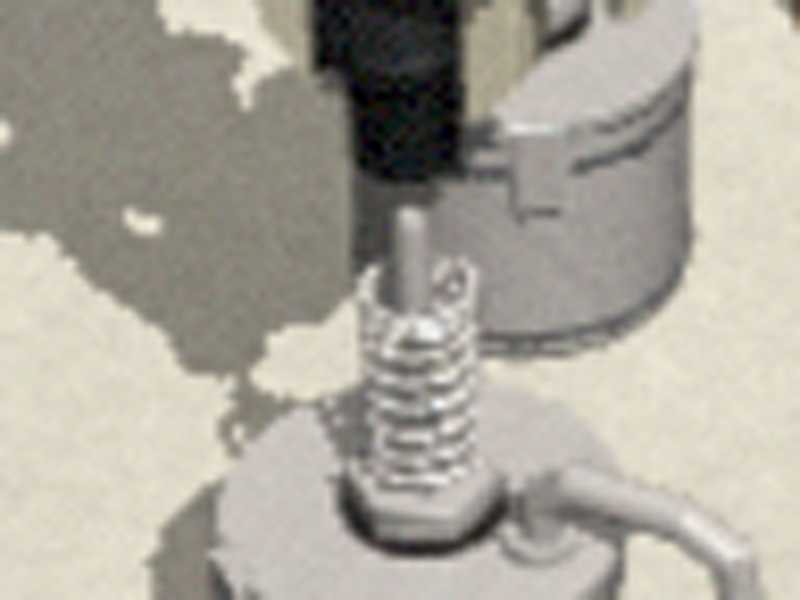

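```bash
python3 -m handwheel '[{"claw":30,"dx":-3,"dy":1.8,"dz":0,"rx":0,"ry":0,"rz":0},{"claw":30,"dx":0,"dy":0,"dz":10,"rx":0,"ry":0,"rz":0},{"claw":30,"dx":0,"dy":0,"dz":10,"rx":0,"ry":0,"rz":0},{"claw":30,"dx":0,"dy":0,"dz":5,"rx":0,"ry":0,"rz":0},{"claw":30,"dx":0,"dy":0,"dz":0,"rx":0,"ry":0,"rz":0}]'; python3 -c "
from h import *
avgobs(4)"
python3 -m handwheel '[{"claw":30,"dx":0,"dy":0,"dz":2,"rx":0,"ry":0,"rz":0},{"claw":30,"dx":0,"dy":0,"dz":1,"rx":0,"ry":0,"rz":0},{"claw":30,"dx":0,"dy":0,"dz":0,"rx":0,"ry":0,"rz":0}]'; python3 -c "
from h import *
avgobs(4)"
```

```text
time: 22.1
tool_pos: [589.1, 99.9, 237.2]
tcp_rot: [3.14, -0.002, -2.371]
contact_force: [-0.6, -0.4, -1.6]
grip_width: 44.1
F [ 0.5   0.32 -1.64] P [589.76  99.9  238.63] yaw -2.371 j6 -2.301 t 22.3
time: 22.6
tool_pos: [589.7, 99.9, 235.6]
tcp_rot: [3.141, -0.0, -2.371]
contact_force: [0.2, 0.2, -1.2]
grip_width: 44.2
F [ 0.46 -0.29 -1.53] P [589.74  99.91 235.77] yaw -2.371 j6 -2.301 t 22.8
```

```bash
for i in 1; do python3 -m handwheel '[{"claw":30,"dx":0,"dy":0,"dz":1,"rx":0,"ry":0,"rz":0},{"claw":30,"dx":0,"dy":0,"dz":1,"rx":0,"ry":0,"rz":0},{"claw":30,"dx":0,"dy":0,"dz":0,"rx":0,"ry":0,"rz":0}]' >/dev/null; python3 -c "
from h import *
avgobs(3)"; done
python3 -m handwheel '[{"claw":30,"dx":0,"dy":0,"dz":1,"rx":0,"ry":0,"rz":0},{"claw":30,"dx":0,"dy":0,"dz":1,"rx":0,"ry":0,"rz":0},{"claw":30,"dx":0,"dy":0,"dz":0,"rx":0,"ry":0,"rz":0}]' >/dev/null; python3 -c "
from h import *
avgobs(3)"
```

```text
F [ 0.12  0.7  -1.31] P [589.71  99.92 233.67] yaw -2.371 j6 -2.301 t 23.25
F [ 0.2  0.5 -1. ] P [589.78 100.   231.74] yaw -2.371 j6 -2.301 t 23.7
```

```bash
python3 -m handwheel '[{"claw":30,"dx":0,"dy":0,"dz":1,"rx":0,"ry":0,"rz":0},{"claw":30,"dx":0,"dy":0,"dz":1,"rx":0,"ry":0,"rz":0},{"claw":30,"dx":0,"dy":0,"dz":0,"rx":0,"ry":0,"rz":0}]' >/dev/null; python3 -c "
from h import *
avgobs(3)"
python3 -m handwheel '[{"claw":30,"dx":0,"dy":0,"dz":1,"rx":0,"ry":0,"rz":0},{"claw":30,"dx":0,"dy":0,"dz":1,"rx":0,"ry":0,"rz":0},{"claw":30,"dx":0,"dy":0,"dz":0,"rx":0,"ry":0,"rz":0}]' >/dev/null; python3 -c "
from h import *
avgobs(3)"
```

```text
F [ 0.58  1.54 -2.03] P [589.7  100.   229.59] yaw -2.371 j6 -2.301 t 24.15
F [ 0.82  1.63 -1.03] P [589.71  99.96 227.63] yaw -2.371 j6 -2.301 t 24.6
```

```bash
python3 -m handwheel '[{"claw":30,"dx":-0.6,"dy":0.2,"dz":1,"rx":0,"ry":0,"rz":0},{"claw":30,"dx":0,"dy":0,"dz":2,"rx":0,"ry":0,"rz":0},{"claw":30,"dx":0,"dy":0,"dz":2,"rx":0,"ry":0,"rz":0},{"claw":30,"dx":0,"dy":0,"dz":0,"rx":0,"ry":0,"rz":0}]' >/dev/null; python3 -c "
from h import *
avgobs(3)"
python3 -m handwheel '[{"claw":30,"dx":0,"dy":0,"dz":2,"rx":0,"ry":0,"rz":0},{"claw":30,"dx":0,"dy":0,"dz":2,"rx":0,"ry":0,"rz":0},{"claw":30,"dx":0,"dy":0,"dz":1,"rx":0,"ry":0,"rz":0},{"claw":30,"dx":0,"dy":0,"dz":0,"rx":0,"ry":0,"rz":0}]' >/dev/null; python3 -c "
from h import *
avgobs(3)"
```

```text
F [ 0.7   1.23 -2.43] P [589.91 100.48 222.42] yaw -2.371 j6 -2.3 t 25.15
F [ 0.45  1.35 -1.9 ] P [589.99 100.53 217.58] yaw -2.371 j6 -2.3 t 25.7
```

```bash
python3 -m handwheel '[{"claw":30,"dx":-0.5,"dy":0.3,"dz":1,"rx":0,"ry":0,"rz":0},{"claw":30,"dx":0,"dy":0,"dz":1,"rx":0,"ry":0,"rz":0},{"claw":30,"dx":0,"dy":0,"dz":1,"rx":0,"ry":0,"rz":0},{"claw":30,"dx":0,"dy":0,"dz":0,"rx":0,"ry":0,"rz":0}]' >/dev/null; python3 -c "
from h import *
avgobs(3)"
python3 -m handwheel '[{"claw":30,"dx":0,"dy":0,"dz":1,"rx":0,"ry":0,"rz":0},{"claw":30,"dx":0,"dy":0,"dz":1,"rx":0,"ry":0,"rz":0},{"claw":30,"dx":0,"dy":0,"dz":1,"rx":0,"ry":0,"rz":0},{"claw":30,"dx":0,"dy":0,"dz":0,"rx":0,"ry":0,"rz":0}]' >/dev/null; python3 -c "
from h import *
avgobs(6)"
```

```text
F [ 0.2   0.52 -1.69] P [590.1  100.98 214.61] yaw -2.371 j6 -2.299 t 26.25
F [ 0.42  0.11 -1.33] P [590.2  101.06 211.72] yaw -2.371 j6 -2.299 t 26.95
```

```bash
python3 -m handwheel '[{"claw":30,"dx":0,"dy":0,"dz":1,"rx":0,"ry":0,"rz":0},{"claw":30,"dx":0,"dy":0,"dz":1,"rx":0,"ry":0,"rz":0},{"claw":30,"dx":0,"dy":0,"dz":1,"rx":0,"ry":0,"rz":0},{"claw":30,"dx":0,"dy":0,"dz":0,"rx":0,"ry":0,"rz":0}]' >/dev/null; python3 -c "
from h import *
avgobs(6)"
```

```text
F [0.43 1.17 0.42] P [590.23 101.11 208.76] yaw -2.371 j6 -2.3 t 27.65
```

```bash
python3 -m handwheel '[{"claw":48,"dx":0,"dy":0,"dz":0,"rx":0,"ry":0,"rz":0},{"claw":56,"dx":0,"dy":0,"dz":0,"rx":0,"ry":0,"rz":0},{"claw":70,"dx":0,"dy":0,"dz":0,"rx":0,"ry":0,"rz":0},{"claw":85,"dx":0,"dy":0,"dz":0,"rx":0,"ry":0,"rz":0},{"claw":90,"dx":0,"dy":0,"dz":0,"rx":0,"ry":0,"rz":0},{"claw":90,"dx":0,"dy":0,"dz":0,"rx":0,"ry":0,"rz":0},{"claw":90,"dx":0,"dy":0,"dz":-15,"rx":0,"ry":0,"rz":0},{"claw":90,"dx":0,"dy":0,"dz":-30,"rx":0,"ry":0,"rz":0},{"claw":90,"dx":0,"dy":0,"dz":-40,"rx":0,"ry":0,"rz":0},{"claw":90,"dx":0,"dy":0,"dz":-30,"rx":0,"ry":0,"rz":0}]'
python3 - <<'E'
from h import *
f,K,V=cap("side");u=proj([590,99,190],K,V)[0].astype(int)
print(u,proj([[589.5,99.2,z] for z in(118,186,229,238)],K,V).round(1).tolist())
cv2.imwrite("pics/c9.png",np.clip(cv2.resize(f[u[1]-42:u[1]+48,u[0]-60:u[0]+60],(800,600),interpolation=2)*1.4,0,255).astype(np.uint8))
E
```

```text
time: 28.65
tool_pos: [590.3, 101.0, 326.1]
tcp_rot: [-3.14, 0.001, -2.371]
contact_force: [0.6, -0.5, 0.4]
grip_width: 90.1
[310 177] [[311.6, 201.0], [310.5, 179.1], [309.8, 164.6], [309.7, 161.5]]
```

View pics/c9.png

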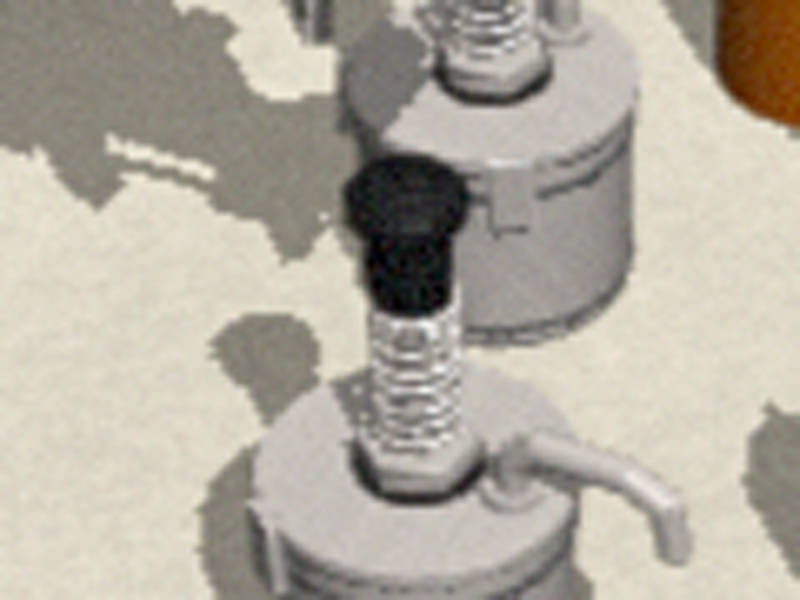

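```bash
python3 -m handwheel '[{"claw":90,"dx":0,"dy":0,"dz":0,"rx":0,"ry":0,"rz":0},{"claw":90,"dx":0,"dy":0,"dz":0,"rx":0,"ry":0,"rz":0},{"claw":90,"dx":0,"dy":0,"dz":0,"rx":0,"ry":0,"rz":0}]'; python3 -c "
from plant import bot
print(bot.close_job())"
```

```text
time: 29.0
tool_pos: [589.6, 101.0, 322.0]
tcp_rot: [3.139, -0.002, -2.371]
contact_force: [0.3, -0.4, -0.4]
grip_width: 90.1
the job is handed in; nothing more can be done
None
```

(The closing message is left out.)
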